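# Hold the backrest of a tablet stand for screwing

### The arm

A 6-joint arm with a two-finger parallel gripper is mounted at the origin on the work surface. World frame = base frame: x ahead of the robot, y to its left, z up, the work surface at z = 0. Lengths are in m, angles in rad, forces in N, time in s.
With the tool pointing down it reaches from about 0.4 to 0.825 m from the base axis. Payload 7 kg.
Tool frame: the origin (TCP) lies between the finger pads; the fingertips stand 8 mm ahead of it and the grasp point (between the pads) lies 11 mm behind it (arm.finger_overhang is the distance from the TCP to the fingertips, in m); z points along the fingers, y is the line along which they close (so a half turn about z gives the same grasp; the last joint's range is limited). The gripper opens to 88 mm and grips with 3 to 60 N. Pads are 19 mm wide; open, the fingers measure 130 mm over their backs; the gripper's body (78 mm by 193 mm) begins 47 mm behind the grasp point.
Start: joints at [1.633, 0.359, 0.012, 0, -1.224, -0.288], TCP at [0.151, 0.658, 0.235] pointing down, gripper open.
Joint ranges: [-3.07, 3.07], [-1.43, 2.12], [-1.02, 1.25], [-3.03, 1.67], [-3.05, -0], [-3.03, 3.03]. Speed limits (rad/s): [2.39, 2.39, 3.01, 3.14, 3.14, 3.14].

### API

Orientations are given as [roll, pitch, yaw] about the fixed x, y, z axes, in that order (R = Rz(yaw) Ry(pitch) Rx(roll)).
In Python, from station import arm gives the robot as it stands.
- The arm moves only by the tool move_arm, never from a script. Its argument "rows" is text: rows parted by semicolons, each of 7 numbers parted by spaces: the turn, a rotation vector about the tool's x, y, z in degrees, then the shift along the tool's x, y, z in m, then the finger opening in m, from 0 to 0.0876. A call has 1 to 8 rows; each row shifts and turns the commanded pose from where the row before left it, along the tool's axes as they then stand; what a row does not reach is not made up. A row lasts 1/8 s, in which the tool goes at most 62.5 mm and 10.7 degrees, less where a joint would pass 70% of its speed; a pose out of reach is approached as far as the arm can. A call is refused whole if a number of a shift passes 0.0625 or a number of a turn 10.7, either way. A call with a gripper value outside its range is refused whole. The fingers move at their own pace and stop on an object; "squeeze" is the grip in N (left out, the last holds). Time passes only in rows, so rows that do not move let the fingers close. It gives the time, the measured TCP pose, the force, the opening and the grip force at its end, in the units of the state.
- arm.get_state(): the state, without advancing time (a new reading comes with each control period).
- arm.grab_frame(name): name is "side" or "top"; returns (picture, depth): 420x560x3 uint8, blue, green, red; 420x560 float32, m along the optical axis (not along the pixel's ray), 0 where there is no reading.
- arm.camera_model(name): a dict with "mtx" (3x3 intrinsics, pixels), "camera_from_world" (4x4, takes a point from world to camera coordinates). Camera axes: x right, y down, z forward; pixel columns grow to the right and rows downward; lengths in m; the calibration is good to about 2 mm. A picture is of the moment at which its call begins. camera_model takes no time and is no camera call.
- arm.job_done(): hands the job in; it is judged then, once.
The state is a dict: "t": time; "q": joint angles; "qd": joint speeds; "joint_efforts": joint torques, N m; "eef_pos": TCP position; "ee_rot": TCP orientation; "force": force on the tool from outside, world axes, zero at the start; "moment": the same for the moment, N m; "width": finger opening in m; "gripper_force": force on a finger pad.
Only numpy, scipy, OpenCV 4.12 (cv2) and the standard library are available. Lean on these libraries where they do the work, as an engineer would, in place of code of your own. Each camera call takes 0.05 s, during which the arm holds its last target. There are 200 camera calls.

### The job

Take the blue backrest board from the drying rack and lean it on the sloping wooden tablet stand clamped in the jig: notched end up, plain end down against the front ledge, centred across the two cross rails. Then be the third hand for the pupil who will screw it on from behind: press the middle of the board squarely onto both rails with a steady force of about 10 newtons for a few seconds, and finish while still pressing, without letting up. Leave the other things on the bench where they are.

Things in the scene. Friction and masses are not known exactly. Their poses are not given: they have to be found in the camera images.
- board: Backrest board: blue-painted plywood, 170 x 66 x 12, about 0.1 kg, loose, flat across the drying rack's two bars, its underside 24 above the bench. Origin: centre of the underside; x along its length to the notched end (a slot 22 wide, 20 deep), y across, z out of the upper face. Grip its long sides (66) from above at mid-length: there are 18 mm free under it between the bars.
- board_foot (a point): Middle of the plain (lower) end of the board, on its underside, 85 mm from its origin. Axes as the board's.
- board_mid (a point): Centre of the board's upper face, 12 mm above its origin: the place to press; it lies midway between the rails once the board is in place.
- rack: Drying rack, fixed: plywood plate 170 x 110 with two bars 18 wide across it, 58 to either side of its centre, tops 24 above the bench. Origin: centre of its underside; x square to the bars.
- jig: Assembly jig, fixed to the bench: wooden board 270 (x) x 210 (y) x 18 with two red-handled toggle clamps left and right of the stand, up to 64 high, reaching in to 30 mm from the centre line over the stand's base. Origin: centre of the stand at bench height; x is the direction in which the slope rises, roughly to the robot's right.
- stand: Plywood tablet stand held in the jig, rigid. Its slope rises at 30 degrees along its x. Spars and rear legs lie within 23 mm of the centre line, the rails within 27, so fingers straddling the board do not meet them. The front ledge is a pale strip 100 wide, square to the slope, standing 24 proud of the rails' bearing plane. Origin and axes as the jig's.
- rail_low: Lower cross rail, pale wood, 24 along the slope, 54 wide, 9 thick, rigid. Origin: middle of its upper, bearing face; x points up the slope, y across, z square out of the slope (up and roughly to the robot's left). The ledge's inner face, against which the board's plain end goes, lies 32 mm down the slope, at x = -0.032 here.
- rail_high: Upper cross rail, like the lower one and in the same bearing plane, 106 mm further up the slope. Same axes.
- lath: Bare cream-coloured plywood lath 200 x 34 x 10, lying flat near the drying rack. Leave it alone; origin on the bench.
- glue: White glue bottle with a blue label and orange cap, diameter 48, 150 tall, standing near the drying rack. Leave it alone; origin on the bench.
- screwtray: Yellow open screw tray 95 x 75 x 30, beside the jig. Leave it alone; origin on the bench.
- driver: Green and black cordless drill-driver lying on its side beyond the jig, about 205 x 170, 58 high; origin on the bench under its motor housing. Leave it alone.
- mallet: Wooden mallet lying on the right side of the bench, 290 long, head 60 x 115 x 60 at its +x end. Leave it alone; origin on the bench.
- trysquare: Try square (dark wood stock 120 x 22 x 16, steel blade 150 long at right angles) lying on the left side of the bench. Leave it alone; origin on the bench.
- pencils: Round red tin of pencils, diameter 72, 95 tall (pencil ends to 175), on the left side of the bench. Leave it alone; origin on the bench.
Mind the look-alikes: they are no part of the job. There is more than one size of the board; the one meant has the size given above.

How it is judged:
By the outcome, as a careful person would: the job done as asked, in the order asked, and still so for the second after the job is handed in, while the arm keeps its last pose, push and grip.
It also fails if it takes over 61 s, if anything falls off the work surface, if the arm or the gripper's body presses on something with over 40 N, if the wrist force passes 120 N, or if a joint passes its speed limit or range.

## Working session

There is one attempt and no reset: what is moved stays moved. The work goes in short steps, Python scripts to look and compute and a tool call to move; the robot and the scene stay as the last step left them, time stands still between calls to the robot, and variables do not carry over. Pictures are saved under pics/ and viewed, at most 10 in all, crops included, and the job is handed in when it is done.

Besides the shell and the picture viewer there is one more tool, called after "Call:" as name(argument=value, ...), one argument or row to a line, values as JSON. move_arm: Moves the arm, as the interface text tells. Its arguments: {"type":"object","properties":{"rows":{"type":"string"},"squeeze":{"type":"number"}},"required":["rows"]}

```bash
mkdir -p pics; ls; cat > h.py <<'E'
import numpy as np, cv2
from station import arm
from scipy.spatial.transform import Rotation as R
def grab(n,f):
    p,d=arm.grab_frame(n); cv2.imwrite(f'pics/{f}.png',p); np.save(f'pics/{f}.npy',d); return p,d
def ray(n,u,v):
    c=arm.camera_model(n);T=c['camera_from_world'];T=np.array(T);Ri=T[:3,:3].T
    o=-Ri@T[:3,3]; d=Ri@np.linalg.inv(np.array(c['mtx']))@np.array([u,v,1.]); return o,d
def onz(n,u,v,z):
    o,d=ray(n,u,v); return o+d*(z-o[2])/d[2]
def dep(n,u,v,D):
    o,d=ray(n,u,v); return o+d*D
def cloud(n,D):
    h,w=D.shape; u,v=np.meshgrid(np.arange(w),np.arange(h)); 
    c=arm.camera_model(n);T=np.array(c['camera_from_world'])
    P=np.stack([u,v,np.ones_like(u)],-1)@np.linalg.inv(np.array(c['mtx'])).T*D[...,None]
    return (P-T[:3,3])@T[:3,:3]
def proj(n,p):
    c=arm.camera_model(n);T=np.array(c['camera_from_world']); q=np.array(c['mtx'])@(T[:3,:3]@np.array(p)+T[:3,3]); return q[:2]/q[2]
E
python3 - <<'E'
from h import *
grab('top','top0');grab('side','side0')
print(arm.get_state())
for n in('top','side'):print(ray(n,280,210))
E
```

```text
pics
{'t': 0.1, 'q': array([ 1.63309174e+00,  3.59302141e-01,  1.11843599e-02, -2.82402041e-04,
       -1.22409981e+00, -2.88076596e-01]), 'qd': array([ 1.68096588e-04, -1.65464481e-03,  2.06833957e-04,  2.50009695e-03,
        7.77953462e-05, -1.89873474e-03]), 'joint_efforts': array([-1.35780218e-03, -5.84165025e+01,  2.93749130e+01,  7.01555684e+00,
        1.01764721e-02, -4.92874153e-05]), 'eef_pos': array([0.15106434, 0.65746227, 0.23374431]), 'ee_rot': array([ 3.14015452e+00, -1.49274913e-04, -2.25877227e-01]), 'force': array([ 0.08465229, -0.42645923,  0.31780207]), 'moment': array([ 0.04475189,  0.00451452, -0.01818808]), 'gripper_force': 0.0, 'width': 0.08768156271341848}
(array([ 0.42384532, -0.03456548,  1.55895358]), array([ 8.99541508e-02,  3.46654504e-04, -9.96101723e-01]))
(array([-0.26762713, -1.37148887,  1.10415008]), array([ 0.43673788,  0.7216633 , -0.5371764 ]))
```

View pics/top0.png

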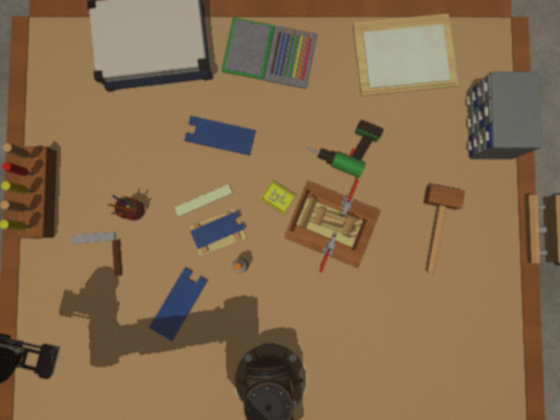

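View pics/side0.png

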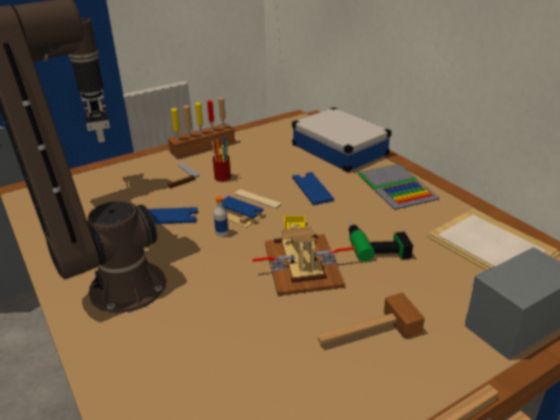

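The top view shows the board on the rack at (218,229), with larger blue look-alikes at (220,135) and (178,303). The jig is at (333,223), the glue at (240,266) and the lath at (203,200). The side view shows the jig at (303,262). Next I measure the board and enlarge the jig.

```bash
python3 - <<'E'
from h import *
p=cv2.imread('pics/top0.png');D=np.load('pics/top0.npy')
hsv=cv2.cvtColor(p,cv2.COLOR_BGR2HSV)
m=cv2.inRange(hsv,(105,120,50),(130,255,255))
n,l,s,c=cv2.connectedComponentsWithStats(m)
P=cloud('top',D)
for i in range(1,n):
    if s[i,4]<150: continue
    cs,_=cv2.findContours((l==i).astype('uint8'),0,1); k=max(cs,key=cv2.contourArea)
    z=np.median(P[...,2][l==i])
    q=np.array([onz('top',*(x[0]),z)[:2] for x in k],np.float32)
    print(c[i],s[i,4],'z',z.round(4),cv2.minAreaRect(q))
a=cv2.resize(p[170:280,165:395],None,fx=3.4,fy=3.4,interpolation=cv2.INTER_CUBIC)
ps=cv2.imread('pics/side0.png')
b=cv2.resize(ps[205:300,210:390],None,fx=4.3,fy=4.3,interpolation=cv2.INTER_CUBIC)[:220*2]
cv2.imwrite('pics/c1.png',a);cv2.imwrite('pics/c2.png',b)
E
```

```text
[221.61868446 135.38036225] 1049 z 0.016 ((0.8199656009674072, 0.17147481441497803), (0.21628417074680328, 0.07778827100992203), 77.15482330322266)
[213.60090703 231.75056689] 441 z 0.0358 ((0.4933589994907379, 0.1825006604194641), (0.05324661359190941, 0.14237704873085022), 23.421161651611328)
[180.93289225 297.1758034 ] 1058 z 0.0159 ((0.26654478907585144, 0.2954186201095581), (0.08005174994468689, 0.1841902881860733), 59.510353088378906)
```

View pics/c1.png

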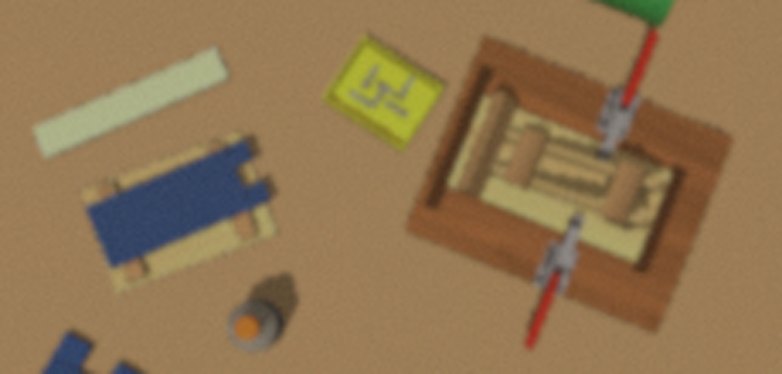

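View pics/c2.png

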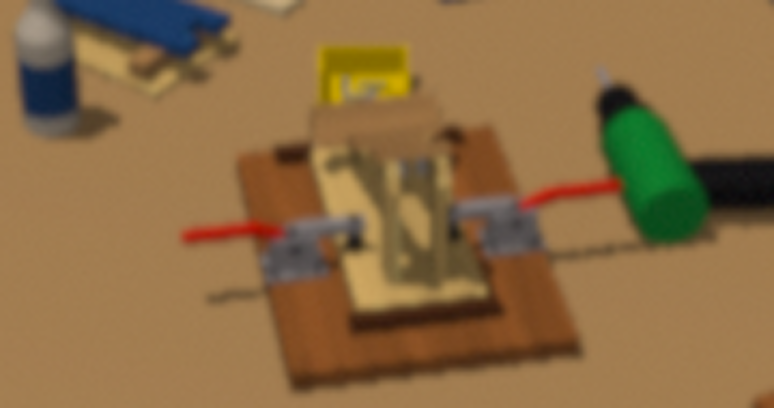

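The crops show the slope rising right: ledge near full-image (309,211), low rail (319,216), high rail (349,226). The board's notch faces right, at about (237,220). Next I take finer measurements with depth.

```bash
python3 - <<'E'
from h import *
# averaged frames
Ds=[];Ps=[]
for i in range(6):
    p,d=arm.grab_frame('top');Ds.append(d);Ps.append(p.astype(float))
p=np.mean(Ps,0).astype('uint8');D=np.median(Ds,0)
np.save('pics/topD.npy',D);cv2.imwrite('pics/topavg.png',p)
P=cloud('top',D)
hsv=cv2.cvtColor(p,cv2.COLOR_BGR2HSV)
m=cv2.inRange(hsv,(100,90,20),(135,255,255)); m[:205]=0;m[262:]=0
n,l,s,c=cv2.connectedComponentsWithStats(m)
i=1+np.argmax(s[1:,4]);M=l==i
print(c[i],s[i])
cs,_=cv2.findContours(cv2.resize(M.astype('uint8')*255,None,fx=4,fy=4,interpolation=cv2.INTER_LINEAR)//128,0,1);k=max(cs,key=cv2.contourArea)
q=np.array([onz('top',(x[0][0]+.5)/4-.5,(x[0][1]+.5)/4-.5,.036)[:2] for x in k],np.float32)
print(cv2.minAreaRect(q),cv2.boxPoints(cv2.minAreaRect(q)))
print('z board',np.percentile(P[...,2][M],[10,50,90]))
# jig: height map rows
np.set_printoptions(linewidth=250)
print('cols',list(range(296,372,3)))
for v in range(196,252,3): print(v,(P[v,296:372:3,2]*1000).round().astype(int))
E
```

```text
[215.80745342 230.08944099] [192 213  51  34 805]
((0.49684658646583557, 0.17476332187652588), (0.061971843242645264, 0.1653551161289215), 23.661739349365234) [[0.43528414 0.23805447]
 [0.5016471  0.08660063]
 [0.55840904 0.11147217]
 [0.49204606 0.262926  ]]
z board [0.03379598 0.03585133 0.03786893]
cols [296, 299, 302, 305, 308, 311, 314, 317, 320, 323, 326, 329, 332, 335, 338, 341, 344, 347, 350, 353, 356, 359, 362, 365, 368, 371]
196 [ 1  2 16 29 18 20 19 19 18 19 18 16 19 20 16 20 19 49 60  0 -1 -1 -1  0  0 -1]
199 [ 1 19 28 29 35 80 73 18 16 20 16 16 19 20 19 18 18 22 55 20  1 -3 -2  1 -1 -1]
202 [ 1 20 27 28 76 82 68 29 18 19 17 16 20 16 15 18 39 55 51 18 17 18  1  3 -2  2]
205 [ 5 19 30 30 77 77 62 30 30 31 16 18 17 19 18 23 53 55 22 19 16 20 17 18 17 -3]
208 [17 27 29 28 83 73 54 26 76 27 28 31 31 20 21 14 58 59 18 15 18 17 16 18 17 20]
211 [18 27 28 81 83 62 34 63 79 85 30 27 29 32 31 18 55 18 14 16 19 19 18 18 19 16]
214 [30 28 33 80 73 58 30 76 81 82 76 86 87 31 32 51 57 30 17 17 19 17 17 18 15 16]
217 [ 27  29  79  81  69  30  30  75  81  78  30  31  74  97 100 108  28 
[... 416 characters left out ...]
 30  29 105 109 115 129 132 139  31  27  30  29  21  15  19]
232 [ 19  15  16  16  18  18  15  27  30  29  33  32  29  32  29  90 131 133 131  31  29  28  16  18  20  18]
235 [ 16  19  17  22  19  18  18  18  17  16  30  33  41  56  29  28  34  72 114 135 119  30  18  15  18   1]
238 [18 16 18 16 14 17 14 20 20 18 17 20 55 57 30 30 28 29 28 30 28 28 17 16 14  2]
241 [19 17 19 15 16 18 18 16 18 17 20 18 58 15 22 29 29 31 30 29 27 18 18 18 17 -1]
244 [-1  0 19 19 18 18 19 16 20 18 20 52 57 16 17 19 18 29 28 30 24 19 18 17 -3 -2]
247 [ 0 -1 -1 -1 16 19 18 17 18 20 48 55 51 19 18 17 18 17 18 25 26 18 19 20 -1  0]
250 [ 1 -1 -1  1 -1  0 -1 17 17 18 49 53 49 17 17 18 17 14 18 16 17 18 18  0  3 -1]
```

```bash
python3 - <<'E'
from h import *
D=np.load('pics/topD.npy');P=cloud('top',D);Z=P[...,2];p=cv2.imread('pics/topavg.png')
box=np.zeros(Z.shape,bool);box[178:270,282:384]=1
m=((Z>.010)&box).astype('uint8'); m=cv2.morphologyEx(m,cv2.MORPH_OPEN,np.ones((9,9),np.uint8))
n,l,s,c=cv2.connectedComponentsWithStats(m);i=1+np.argmax(s[1:,4])
k=max(cv2.findContours((l==i).astype('uint8'),0,1)[0],key=cv2.contourArea)
q=np.array([onz('top',*x[0],.018)[:2] for x in k],np.float32);r=cv2.minAreaRect(q);print('jig',r)
def seg(lo,hi,u0,u1,v0,v1,name):
    b=np.zeros(Z.shape,bool);b[v0:v1,u0:u1]=1
    m=((Z>lo)&(Z<hi)&b).astype('uint8');n,l,s,c=cv2.connectedComponentsWithStats(m,connectivity=8);i=1+np.argmax(s[1:,4]);X=P[l==i]
    print(name,len(X),X.mean(0).round(4),cv2.minAreaRect(X[:,:2].astype(np.float32)));return X
A=seg(.067,.092,313,327,205,228,'low')
B=seg(.122,.145,340,360,212,240,'high')
L=seg(.05,.1,298,318,195,230,'ledge')
# bearing plane fit from rails
X=np.vstack([A,B]);g=np.linalg.lstsq(np.c_[X[:,:2],np.ones(len(X))],X[:,2],rcond=None)[0]
print('plane',g,'slope',np.degrees(np.arctan(np.hypot(*g[:2]))),'dir',np.degrees(np.arctan2(g[1],g[0])))
p4=cv2.resize(p[190:250,290:375],None,fx=9,fy=9,interpolation=cv2.INTER_CUBIC);cv2.imwrite('pics/c3.png',p4)
E
```

```text
jig ((0.5189049243927002, -0.21015864610671997), (0.26954787969589233, 0.21795056760311127), 67.61260223388672)
low 157 [ 0.5343 -0.1638  0.0791] ((0.5340679883956909, -0.1699887365102768), (0.043483152985572815, 0.05391315370798111), 69.00645446777344)
high 183 [ 0.5004 -0.2504  0.1319] ((0.4986862540245056, -0.2553388178348541), (0.044670745730400085, 0.05353980138897896), 67.22123718261719)
ledge 302 [ 0.5483 -0.1297  0.0725] ((0.5468766689300537, -0.13866087794303894), (0.05398130416870117, 0.099827840924263), 67.91466522216797)
plane [-0.17278923 -0.52013648  0.0872309 ] slope 28.726522905140605 dir -108.37647635583699
```

View pics/c3.png

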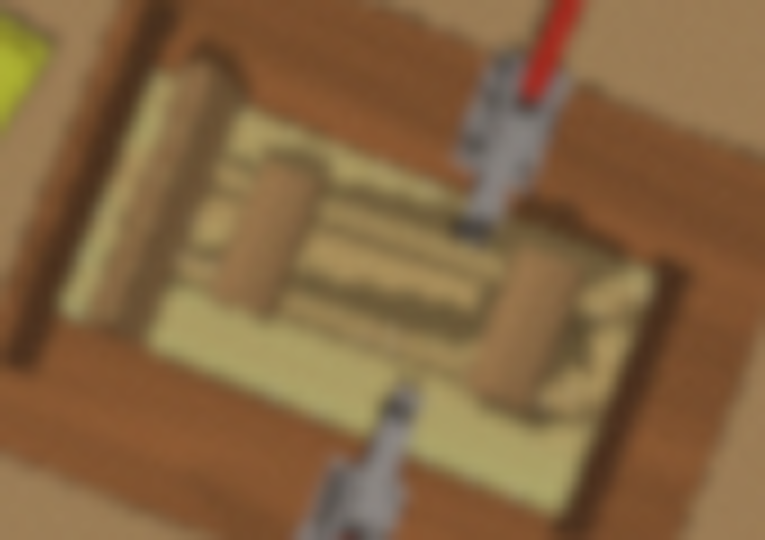

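The enlarged crop shows the low rail with its centre at crop (269,235) and the high rail at (525,328). I'll refine both with colour masks.

```bash
python3 - <<'E'
from h import *
p=cv2.imread('pics/topavg.png')
c=cv2.resize(p[190:250,290:375],None,fx=9,fy=9,interpolation=cv2.INTER_CUBIC);h=cv2.cvtColor(c,cv2.COLOR_BGR2HSV)
for x,y in[(269,235),(525,328),(170,200),(330,370),(380,260)]:print(h[y,x])
a=np.radians(-112.3);e=np.array([np.cos(a),np.sin(a)]);n=np.array([-e[1],e[0]])
u=lambda x,y:(290+(x+.5)/9-.5,190+(y+.5)/9-.5)
D=np.load('pics/topD.npy')
for nm,(x,y),z in(('low',(269,235),.079),('high',(525,328),.132)):
    P=onz('top',*u(x,y),z);print(nm,P.round(4),'s',(e@P[:2]).round(4),'lat',(n@P[:2]).round(4))
J=np.array([.5189,-.2102]);print('jig s,lat',e@J,n@J)
m=cv2.inRange(h,(9,70,100),(15,150,200))
for nm,(x,y),z in(('low',(269,235),.079),('high',(525,328),.132)):
    b=np.zeros_like(m);b[y-95:y+95,x-65:x+65]=1
    mm=cv2.morphologyEx(m*b,cv2.MORPH_OPEN,np.ones((15,15)));
    k,l,s,cc=cv2.connectedComponentsWithStats(mm)
    if k<2:print('none');continue
    i=1+np.argmax(s[1:,4]);kk=max(cv2.findContours((l==i).astype('uint8'),0,1)[0],key=cv2.contourArea)
    q=np.array([onz('top',*u(*t[0]),z)[:2] for t in kk]);r=cv2.minAreaRect(q.astype(np.float32));C=np.array(r[0]);print(nm,r,'s',e@C,'lat',n@C,'latrange',(q@n).min(),(q@n).max())
# plane-based lateral edges via depth
P=cloud('top',D);S=P[...,:2]@e;T=P[...,:2]@n;Z=P[...,2]
for nm,z,s0,s1,w in(('low',.079,-.065,-.030,.06),('high',.132,.028,.06,.06),('ledge',.07,-.11,-.075,.07)):
    k=(S>s0)&(S<s1)&(abs(T-.56)<w)&(abs(Z-z)<.014);print(nm,k.sum(),T[k].min(),T[k].max(),np.median(T[k]),'s',S[k].min(),S[k].max(),S[k].mean(),Z[k].mean())
E
```

```text
[ 16 129 140]
[ 16 130 141]
[ 17 129 107]
[ 25 103 171]
[ 20 118 162]
low [ 0.539  -0.1617  0.079 ] s -0.0549 lat 0.56
high [ 0.5025 -0.2457  0.132 ] s 0.0366 lat 0.5581
jig s,lat -0.002420718374909304 0.5598530076033792
none
none
low 147 0.5316788218704785 0.5855228446670114 0.5584591565515546 s -0.06461750466510736 -0.03013653797034945 -0.05049126058282123 0.07937145848744936
high 146 0.5316123507386517 0.5851380890069424 0.5583724056161007 s 0.028141889343810893 0.059075093526426495 0.04082536053361602 0.13247370835923364
ledge 229 0.5087179893223938 0.6084841252918107 0.5575334328718876 s -0.10616563502247754 -0.07535964269941953 -0.09335880452326065 0.07355727760257051
```

```bash
cat >> h.py <<'E'
def frame(x,z):
    x=np.array(x)/np.linalg.norm(x);z=np.array(z)/np.linalg.norm(z);return np.c_[x,np.cross(z,x),z]
def go(tp,tR):
    s=arm.get_state();C=R.from_euler('xyz',s['ee_rot']).as_matrix()
    print('t',round(s['t'],2),'shift(tool, now)',(C.T@(np.array(tp)-s['eef_pos'])).round(4),'turn deg',np.degrees(R.from_matrix(C.T@tR).as_rotvec()).round(2),'shift(tool, after turn)',(tR.T@(np.array(tp)-s['eef_pos'])).round(4),'F',s['force'].round(1),'w',round(s['width'],4),'g',s['gripper_force'],'q',s['q'].round(2))
a=np.radians(-66.3);bx=np.array([np.cos(a),np.sin(a),0]);Rp=frame(bx,[0,0,-1]);Bc=np.array([.497,.1745,.024])
a=np.radians(-112.3);e=np.array([np.cos(a),np.sin(a),0]);n=np.array([-e[1],e[0],0])
c,s_=np.cos(np.pi/6),.5
ux=e*c+np.array([0,0,s_]);un=-e*s_+np.array([0,0,c]);Rs=frame(ux,-un)
low=e*-.055+n*.5584+np.array([0,0,.079]); mid=low+.053*ux
E
python3 - <<'E'
from h import *
go([.497,.1745,.15],Rp);print(low,mid,onz('top',240,266,.15))
E
```

```text
t 0.4 shift(tool, now) [0.4453 0.3935 0.0846] turn deg [ 1.000e-02 -1.000e-02  5.336e+01] shift(tool, after turn) [ 0.5815 -0.1225  0.0844] F [-0.5  0.7 -0.5] w 0.0876 g 0.0 q [ 1.63  0.36  0.01 -0.   -1.22 -0.29]
[ 0.5375072  -0.16100178  0.079     ] [ 0.52009041 -0.20346831  0.1055    ] [0.37942349 0.08825575 0.15      ]
```

Call:
move_arm(
  rows="0 0 0 0.0445 0.0393 0 0.0876;0 0 0 0.0445 0.0393 0 0.0876;0 0 0 0.0445 0.0393 0 0.0876;0 0 0 0.0445 0.0393 0 0.0876;0 0 0 0.0445 0.0393 0 0.0876;0 0 0 0.0445 0.0393 0 0.0876;0 0 0 0.0445 0.0393 0 0.0876;0 0 0 0.0445 0.0393 0 0.0876",
)

```text
t: 1.4
eef_pos: [0.4286, 0.2702, 0.235]
ee_rot: [-3.141, -0.0, -0.225]
force: [0.5, 0.5, 0.2]
width: 0.0871
gripper_force: 0.0
```

Call:
move_arm(
  rows="0 0 0 0.0445 0.0393 0 0.0876;0 0 0 0.0445 0.0393 0 0.0876;0 0 9 0 0 0 0.0876;0 0 9 0 0 0 0.0876;0 0 9 0 0 0 0.0876;0 0 9 0 0 0 0.0876;0 0 9 0 0 0 0.0876;0 0 8.3 0 0 0 0.0876",
)

```text
t: 2.4
eef_pos: [0.4968, 0.1751, 0.2347]
ee_rot: [-3.141, 0.0, -1.161]
force: [-0.3, 0.2, 0.1]
width: 0.0875
gripper_force: 0.0
```

```bash
python3 - <<'E'
from h import *
go([.497,.1745,.15],Rp)
E
```

```text
t 2.4 shift(tool, now) [0.0007 0.0001 0.0847] turn deg [-0.01  0.   -0.22] shift(tool, after turn) [0.0007 0.0001 0.0847] F [-0.3  0.2  0.1] w 0.0875 g 0.0 q [ 0.71  0.11 -0.31  0.   -1.14 -0.3 ]
```

Call:
move_arm(
  rows="0 0 0 0 0 0.05 0.0876;0 0 0 0 0 0.05 0.0876;0 0 0 0 0 0.05 0.0876;0 0 0 0 0 0.025 0.0876;0 0 0 0 0 0.02 0.0876;0 0 0 0 0 0.015 0.0876;0 0 0 0 0 0.006 0.0876;0 0 0 0 0 0 0.0876",
  squeeze=20,
)

```text
t: 3.4
eef_pos: [0.4969, 0.1753, 0.0186]
ee_rot: [3.142, -0.0, -1.156]
force: [-0.0, -0.5, 0.4]
width: 0.0877
gripper_force: 0.0
```

Call:
move_arm(
  rows="0 0 0 0 0 0 0.06;0 0 0 0 0 0 0.06;0 0 0 0 0 0 0.06;0 0 0 0 0 0 0.06;0 0 0 0 0 0 0.06;0 0 0 0 0 0 0.06",
  squeeze=20,
)

```text
t: 4.15
eef_pos: [0.4971, 0.1754, 0.019]
ee_rot: [-3.141, 0.0, -1.156]
force: [-2.2, -1.2, 6.5]
width: 0.0656
gripper_force: 20.0
```

Call:
move_arm(
  rows="0 0 0 0 0 -0.01 0.06;0 0 0 0 0 -0.02 0.06;0 0 0 0 0 -0.04 0.06;0 0 0 0 0 -0.05 0.06;0 0 0 0 0 -0.05 0.06;0 0 0 0 0 -0.03 0.06;0 0 0 0 0 0 0.06",
)

```text
t: 5.03
eef_pos: [0.4978, 0.1758, 0.2217]
ee_rot: [-3.136, 0.001, -1.156]
force: [-0.2, -0.4, -2.0]
width: 0.0658
gripper_force: 20.0
```

```bash
python3 - <<'E'
from h import *
p,D=grab('side','s1');p,Dt=grab('top','t1')
s=arm.get_state();print(s['force'],s['width'],s['gripper_force'],s['eef_pos'])
C=R.from_euler('xyz',s['ee_rot']).as_matrix()
for nm in('side','top'):
    q=cv2.imread(f'pics/{nm[0]}1.png');d={'side':D,'top':Dt}[nm]
    X=(cloud(nm,d)-s['eef_pos'])@C
    h=cv2.cvtColor(q,cv2.COLOR_BGR2HSV);m=(cv2.inRange(h,(100,80,15),(135,255,255))>0)&(np.linalg.norm(X,axis=-1)<.12)&(d>0)&(X[...,2]>-.035)
    Y=X[m];print(nm,len(Y),np.percentile(Y,[1,5,50,95,99],axis=0).round(4))
q=proj('side',s['eef_pos']).astype(int);im=cv2.imread('pics/s1.png')
im=im[max(0,q[1]-60):q[1]+50,max(0,q[0]-70):q[0]+70];cv2.imwrite('pics/c4.png',cv2.resize(im,None,fx=5,fy=5))
E
```

```text
[-0.02158419  0.05756959 -2.48967606] 0.06568000770657723 19.991881549358368 [0.49635245 0.17501204 0.21846824]
side 233 [[-0.0656 -0.0306 -0.0221]
 [-0.04   -0.025  -0.0207]
 [ 0.0327  0.0037 -0.0176]
 [ 0.0777  0.0344 -0.0131]
 [ 0.0832  0.0381 -0.0104]]
top 324 [[-0.0774 -0.0281 -0.0236]
 [-0.0594 -0.0258 -0.0224]
 [ 0.0498  0.0067 -0.018 ]
 [ 0.0765  0.0278 -0.0137]
 [ 0.0801  0.0304 -0.0116]]
```

View pics/c4.png

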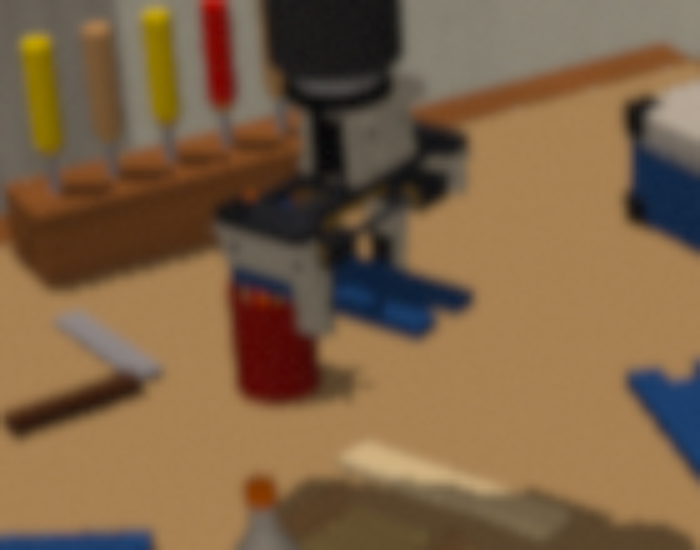

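The board is held level between the fingers, notched end pointing right at crop (450,310). Next I plan the transfer to above the stand.

```bash
python3 - <<'E'
from h import *
pre=mid-.005*un+.08*un+.010*ux
go(pre+[0,0,.05],Rs);print(pre)
s=arm.get_state();C=R.from_euler('xyz',s['ee_rot']).as_matrix()
Ry=frame(e,[0,0,-1]);print(np.degrees(R.from_matrix(C.T@Ry).as_rotvec()),np.degrees(R.from_matrix(Ry.T@Rs).as_rotvec()))
E
```

```text
t 5.12 shift(tool, now) [ 0.336   0.1099 -0.0071] turn deg [-12.03  28.38  44.97] shift(tool, after turn) [ 0.274  -0.1656  0.1501] F [-0.   0.1 -2.5] w 0.0657 g 19.991881549358368 q [ 0.71  0.13 -0.34 -0.   -1.11 -0.3 ]
[ 0.53103383 -0.17678549  0.17545191]
[1.73803353e-02 2.58688322e-02 4.60491109e+01] [ 2.44202752e-16  3.00000000e+01 -1.95082024e-15]
```

Call:
move_arm(
  rows="0 0 0 0.042 0.01375 0 0.06;0 0 0 0.042 0.01375 0 0.06;0 0 0 0.042 0.01375 0 0.06;0 0 0 0.042 0.01375 0 0.06;0 0 0 0.042 0.01375 0 0.06;0 0 0 0.042 0.01375 0 0.06;0 0 0 0.042 0.01375 0 0.06;0 0 0 0.042 0.01375 -0.007 0.06",
)

```text
t: 6.12
eef_pos: [0.5304, -0.178, 0.2235]
ee_rot: [3.138, 0.002, -1.156]
force: [0.8, 0.3, -1.1]
width: 0.0659
gripper_force: 20.0
```

Call:
move_arm(
  rows="0 0 9.2 0 0 0 0.06;0 0 9.2 0 0 0 0.06;0 0 9.2 0 0 0 0.06;0 0 9.2 0 0 0 0.06;0 0 9.2 0 0 0 0.06;0 10 0 0 0 0 0.06;0 10 0 0 0 0 0.06;0 10 0 0 0 0 0.06",
)

```text
t: 7.12
eef_pos: [0.5313, -0.1766, 0.2251]
ee_rot: [-3.141, -0.53, -1.958]
force: [-0.6, 0.6, -1.6]
width: 0.0657
gripper_force: 20.0
```

```bash
python3 - <<'E'
from h import *
pre=mid-.005*un+.08*un+.010*ux
go(pre,Rs)
E
```

```text
t 7.12 shift(tool, now) [-0.0249  0.0002  0.043 ] turn deg [-0.05 -0.35  0.08] shift(tool, after turn) [-0.0246  0.0002  0.0431] F [-0.6  0.6 -1.6] w 0.0657 g 19.990181922912598 q [ 0.29  0.28 -0.4   0.43 -1.26 -0.89]
```

Call:
move_arm(
  rows="0 0 0 -0.0125 0 0.0215 0.06;0 0 0 -0.0125 0 0.0215 0.06;0 0 0 0 0 0.03 0.06;0 0 0 0 0 0.02 0.06;0 0 0 0 0 0 0.06;0 0 0 0 0 0 0.06",
)

```text
t: 7.88
eef_pos: [0.5224, -0.1995, 0.1326]
ee_rot: [3.141, -0.524, -1.959]
force: [-0.1, -0.3, 0.2]
width: 0.0655
gripper_force: 20.0
```

```bash
python3 - <<'E'
from h import *
tgt=mid-.005*un
go(tgt,Rs)
p,D=grab('side','s2');p2,Dt=grab('top','t2')
# board vs rails frame
for nm,q,d in(('side',p,D),('top',p2,Dt)):
    X=(cloud(nm,d)-low)@np.c_[ux,n,un]
    h=cv2.cvtColor(q,cv2.COLOR_BGR2HSV);m=(cv2.inRange(h,(100,80,15),(135,255,255))>0)&(abs(X[...,1])<.06)&(X[...,0]>-.06)&(X[...,0]<.17)&(X[...,2]>.0)&(X[...,2]<.08)&(d>0)
    Y=X[m];print(nm,len(Y),np.percentile(Y,[1,5,50,95,99],axis=0).round(4).tolist())
a=cv2.resize(p[195:305,220:360],None,fx=5,fy=5);b=cv2.resize(p2[180:262,275:385],None,fx=6,fy=6)
cv2.imwrite('pics/c5.png',a)
cv2.imwrite('pics/c6.png',b)
E
```

```text
t 7.88 shift(tool, now) [-0.0096  0.0007  0.0308] turn deg [-0.03 -0.02  0.07] shift(tool, after turn) [-0.0096  0.0007  0.0308] F [-0.1 -0.3  0.2] w 0.0655 g 19.991956651210785 q [ 0.24  0.36 -0.54  0.48 -1.05 -0.96]
side 128 [[0.0178, -0.034, 0.0321], [0.0258, -0.0329, 0.0327], [0.1226, -0.0014, 0.0397], [0.1492, 0.0265, 0.0408], [0.1509, 0.0294, 0.041]]
top 440 [[0.001, -0.0289, 0.036], [0.0528, -0.0266, 0.0378], [0.1019, 0.0013, 0.0424], [0.1396, 0.0295, 0.0466], [0.1438, 0.0317, 0.0486]]
```

View pics/c5.png

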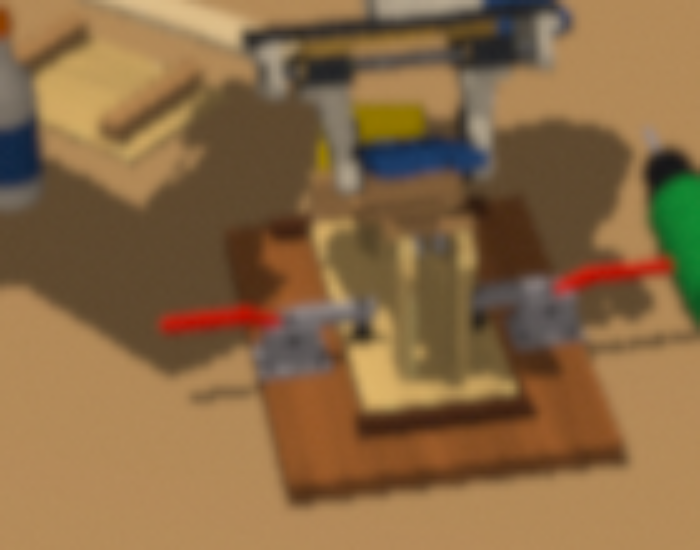

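The side crop shows the board at (420,160) above the rails, parallel and centred. Now I lower it.

Call:
move_arm(
  rows="0 0 0 0 0.0005 0.01 0.06;0 0 0 0 0 0.01 0.06;0 0 0 0 0 0.005 0.06;0 0 0 0 0 0.002 0.06;0 0 0 0 0 0 0.06",
)

```text
t: 8.6
eef_pos: [0.5166, -0.2121, 0.1091]
ee_rot: [3.142, -0.524, -1.959]
force: [0.1, 0.1, -1.9]
width: 0.066
gripper_force: 20.0
```

Call:
move_arm(
  rows="0 0 0 0 0 0.001 0.06;0 0 0 0 0 0.001 0.06;0 0 0 0 0 0 0.06",
)

```text
t: 8.98
eef_pos: [0.5162, -0.2129, 0.1074]
ee_rot: [-3.142, -0.524, -1.959]
force: [0.1, 0.7, -0.2]
width: 0.0658
gripper_force: 20.0
```

```bash
python3 - <<'E'
from h import *
go(mid-.005*un,Rs);s=arm.get_state();print('n,ux',s['force']@un,s['force']@ux,s['force']@n)
E
```

```text
t 8.97 shift(tool, now) [-0.0098 -0.      0.0015] turn deg [-0.03  0.    0.05] shift(tool, after turn) [-0.0098 -0.      0.0015] F [ 0.1  0.7 -0.2] w 0.0658 g 19.992007613182068 q [ 0.22  0.38 -0.59  0.52 -0.98 -0.98]
n,ux 0.22224354245794628 -0.6948184866222513 -0.1780343482590024
```

Call:
move_arm(
  rows="0 0 0 0 0 0.001 0.06;0 0 0 0 0 0 0.06",
)

```text
t: 9.22
eef_pos: [0.5162, -0.2132, 0.1069]
ee_rot: [-3.141, -0.524, -1.959]
force: [-1.0, 3.5, 3.2]
width: 0.0657
gripper_force: 20.0
```

Call:
move_arm(
  rows="0 0 0 0 0 0.001 0.06;0 0 0 0 0 0 0.06",
)

```text
t: 9.48
eef_pos: [0.5162, -0.2132, 0.1069]
ee_rot: [-3.14, -0.524, -1.959]
force: [-4.5, 12.2, 12.3]
width: 0.0658
gripper_force: 20.0
```

Call:
move_arm(
  rows="0 0 0 0 0 0.001 0.06;0 0 0 0 0 0 0.06",
)

```text
t: 9.72
eef_pos: [0.5162, -0.2133, 0.1068]
ee_rot: [-3.14, -0.524, -1.959]
force: [-7.5, 17.7, 19.9]
width: 0.0656
gripper_force: 20.0
```

Call:
move_arm(
  rows="0 0 0 0 0 -0.001 0.06;0 0 0 0 0 -0.001 0.06;0 0 0 0 0 0 0.06",
)

```text
t: 10.1
eef_pos: [0.5162, -0.2132, 0.1068]
ee_rot: [-3.141, -0.523, -1.959]
force: [-1.4, 5.4, 5.4]
width: 0.0659
gripper_force: 20.0
```

```bash
cat >> h.py <<'E'
def st():
    go(mid-.005*un,Rs);s=arm.get_state();print('F n,ux,lat',s['force']@un,s['force']@ux,s['force']@n,'M',s['moment'])
E
python3 -c "from h import *;st()"
```

```text
t 10.1 shift(tool, now) [-0.0097  0.0001  0.0009] turn deg [-0.06  0.01  0.05] shift(tool, after turn) [-0.0097  0.0001  0.0009] F [-1.4  5.4  5.4] w 0.0659 g 19.991944134235382 q [ 0.22  0.38 -0.59  0.52 -0.98 -0.98]
F n,ux,lat 6.914701968839647 -1.1204475075347178 -3.331992535303189 M [ 2.55093063  0.31548254 -0.73698177]
```

Call:
move_arm(
  rows="0 0 0 0 0 -0.0007 0.06;0 0 0 -0.0035 0 0 0.06;0 0 0 -0.0035 0 0 0.06;0 0 0 0 0 0 0.06",
)

```text
t: 10.6
eef_pos: [0.5185, -0.2073, 0.1033]
ee_rot: [3.141, -0.524, -1.959]
force: [0.3, 0.4, -0.5]
width: 0.066
gripper_force: 20.0
```

```bash
python3 -c "from h import *;st()"
```

```text
t 10.6 shift(tool, now) [-0.0025 -0.0001  0.001 ] turn deg [-0.01 -0.01  0.07] shift(tool, after turn) [-0.0025 -0.0001  0.001 ] F [ 0.3  0.4 -0.5] w 0.066 g 19.99242514371872 q [ 0.23  0.39 -0.59  0.51 -0.98 -0.99]
F n,ux,lat -0.20079394354854344 -0.662284377512925 0.1777312640485537 M [ 1.81053383 -0.79443772  0.02296751]
```

Call:
move_arm(
  rows="0 0 0 -0.001 0 0 0.06;0 0 0 -0.001 0 0 0.06;0 0 0 0 0 0 0.06",
)

```text
t: 10.98
eef_pos: [0.5191, -0.2058, 0.1026]
ee_rot: [3.142, -0.524, -1.959]
force: [-0.4, 0.1, -0.5]
width: 0.0656
gripper_force: 20.0
```

```bash
python3 -c "from h import *;st()"
```

```text
t 10.97 shift(tool, now) [-0.0007 -0.      0.0012] turn deg [-0.03  0.    0.05] shift(tool, after turn) [-0.0007 -0.      0.0012] F [-0.4  0.1 -0.5] w 0.0656 g 19.9920853972435 q [ 0.23  0.39 -0.59  0.51 -0.98 -0.99]
F n,ux,lat -0.4621443924707347 -0.20342430983305665 -0.37548184153549224 M [ 1.7840879  -0.81022778 -0.00270253]
```

Still free, so I continue toward the ledge in small steps.

Call:
move_arm(
  rows="0 0 0 -0.001 0 0 0.06;0 0 0 0 0 0 0.06",
)

```text
t: 11.22
eef_pos: [0.5194, -0.2051, 0.1022]
ee_rot: [3.142, -0.524, -1.959]
force: [-0.4, -0.9, 0.1]
width: 0.0661
gripper_force: 20.0
```

Call:
move_arm(
  rows="0 0 0 -0.001 0 0 0.06;0 0 0 0 0 0 0.06",
)

```text
t: 11.48
eef_pos: [0.5194, -0.205, 0.1022]
ee_rot: [3.141, -0.525, -1.959]
force: [0.8, -5.9, 2.2]
width: 0.0658
gripper_force: 20.0
```

Call:
move_arm(
  rows="0 0 0 -0.001 0 0 0.06;0 0 0 0 0 0 0.06",
)

```text
t: 11.72
eef_pos: [0.5193, -0.2049, 0.1022]
ee_rot: [3.141, -0.527, -1.959]
force: [-1.1, -10.0, 4.0]
width: 0.0658
gripper_force: 20.0
```

```bash
python3 -c "from h import *;st()"
```

```text
t 11.72 shift(tool, now) [ 0.0002 -0.0001  0.0013] turn deg [ 0.02 -0.19  0.03] shift(tool, after turn) [ 0.0002 -0.0001  0.0013] F [ -1.1 -10.    4. ] w 0.0658 g 19.991951286792755 q [ 0.23  0.39 -0.59  0.51 -0.98 -0.99]
F n,ux,lat -1.3986646939236875 10.343069334909817 2.736012976217715 M [-2.25348752 -0.29700594  0.6318818 ]
```

The plain end meets the ledge exactly where predicted. I'll ease off, seat the board on the rails and release.

Call:
move_arm(
  rows="0 0 0 0.0015 0 0 0.06;0 0 0 0 0 0.0006 0.06;0 0 0 0 0 0 0.06",
)

```text
t: 12.1
eef_pos: [0.5193, -0.2052, 0.1019]
ee_rot: [-3.142, -0.525, -1.959]
force: [-0.1, -3.4, 5.3]
width: 0.0659
gripper_force: 20.0
```

```bash
python3 -c "from h import *;st()"
```

```text
t 12.1 shift(tool, now) [ 0.0002 -0.      0.0009] turn deg [-0.03 -0.05  0.05] shift(tool, after turn) [ 0.0002 -0.0001  0.0009] F [-0.1 -3.4  5.3] w 0.0659 g 19.99185472726822 q [ 0.23  0.39 -0.59  0.51 -0.98 -0.99]
F n,ux,lat 2.984817222321066 5.38166054807521 1.138074137343067 M [-0.24675307  0.14405527 -0.00070633]
```

Call:
move_arm(
  rows="0 0 0 0 0 0 0.0876;0 0 0 0 0 0 0.0876;0 0 0 0 0 0 0.0876;0 0 0 0 0 0 0.0876;0 0 0 0 0 -0.005 0.0876;0 0 0 0 0 -0.02 0.0876;0 0 0 0 0 -0.025 0.0876;0 0 0 0 0 -0.02 0.0876",
)

```text
t: 13.1
eef_pos: [0.5332, -0.1719, 0.1631]
ee_rot: [-3.141, -0.523, -1.959]
force: [-0.8, 0.4, -0.1]
width: 0.0879
gripper_force: 0.0
```

Call:
move_arm(
  rows="0 0 0 0 0 0 0;0 0 0 0 0 0 0;0 0 0 0 0 0 0;0 0 0 0 0 0 0;0 0 0 0 0 0 0;0 0 0 0 0 0 0;0 0 0 0 0 0 0;0 0 0 0 0 0 0",
  squeeze=10,
)

```text
t: 14.1
eef_pos: [0.5328, -0.1725, 0.162]
ee_rot: [-3.142, -0.524, -1.959]
force: [0.8, -0.5, -0.2]
width: 0.0134
gripper_force: 0.0
```

```bash
python3 - <<'E'
from h import *
st();go(mid+.012*un+.008*un,Rs)
p,D=grab('side','s3');p2,Dt=grab('top','t3')
for nm,q,d in(('side',p,D),('top',p2,Dt)):
    X=(cloud(nm,d)-low)@np.c_[ux,n,un]
    h=cv2.cvtColor(q,cv2.COLOR_BGR2HSV);m=(cv2.inRange(h,(100,80,15),(135,255,255))>0)&(abs(X[...,1])<.06)&(X[...,0]>-.06)&(X[...,0]<.17)&(X[...,2]>-.02)&(X[...,2]<.04)&(d>0)
    Y=X[m];print(nm,len(Y),np.percentile(Y,[1,5,50,95,99],axis=0).round(4).tolist())
a=cv2.resize(p[195:285,230:360],None,fx=4,fy=4);b=cv2.resize(p2[180:262,275:385],None,fx=4.7,fy=4.7)[:360]
k=min(a.shape[0],b.shape[0]);o=np.hstack([a[:k],b[:k]]);o=cv2.resize(o,(800,int(k*800/o.shape[1])));cv2.imwrite('pics/c7.png',o)
E
```

```text
t 14.1 shift(tool, now) [0.0007 0.     0.0707] turn deg [-0.03  0.    0.05] shift(tool, after turn) [ 0.0007 -0.      0.0707] F [ 0.8 -0.5 -0.2] w 0.0134 g 0.0 q [ 0.29  0.34 -0.48  0.44 -1.14 -0.95]
F n,ux,lat -0.22206101704601267 0.08020678943249851 0.9567881821381701 M [ 1.62463182 -0.73024917  0.00268149]
t 14.1 shift(tool, now) [ 0.0007 -0.      0.0457] turn deg [-0.03  0.    0.05] shift(tool, after turn) [ 0.0007 -0.      0.0457] F [ 0.8 -0.5 -0.2] w 0.0134 g 0.0 q [ 0.29  0.34 -0.48  0.44 -1.14 -0.95]
side 150 [[-0.0068, -0.0344, 0.0029], [0.0095, -0.0337, 0.0034], [0.1101, -0.0053, 0.0101], [0.139, 0.0261, 0.0112], [0.1406, 0.0299, 0.0115]]
top 495 [[0.0386, -0.0286, 0.0066], [0.0439, -0.0265, 0.0081], [0.0847, 0.0003, 0.0127], [0.1289, 0.0276, 0.0174], [0.1349, 0.0302, 0.0188]]
```

View pics/c7.png

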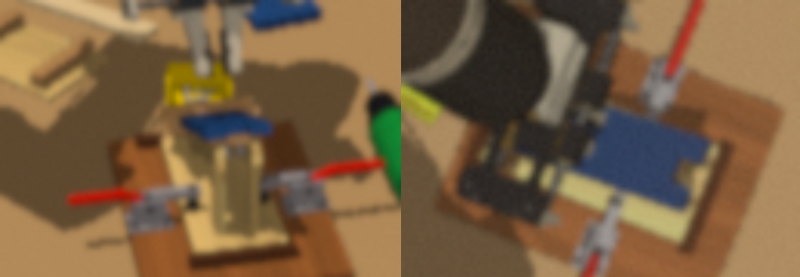

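Board is seated on both rails, notch up (crop right (690,170)), centred. Next I close the fingers fully and press.

Call:
move_arm(
  rows="0 0 0 0.0007 0 0.01 0;0 0 0 0 0 0.015 0;0 0 0 0 0 0.01 0;0 0 0 0 0 0.005 0;0 0 0 0 0 0.0025 0;0 0 0 0 0 0 0;0 0 0 0 0 0 0",
)

```text
t: 15.08
eef_pos: [0.5248, -0.1926, 0.1258]
ee_rot: [-3.141, -0.523, -1.959]
force: [-0.9, 0.8, -0.0]
width: 0.0003
gripper_force: 0.0
```

Call:
move_arm(
  rows="0 0 0 0 0 0.001 0;0 0 0 0 0 0 0;0 0 0 0 0 0 0",
)

```text
t: 15.45
eef_pos: [0.5243, -0.1931, 0.1247]
ee_rot: [-3.141, -0.524, -1.959]
force: [0.1, 0.0, -0.2]
width: 0.0002
gripper_force: 0.0
```

```bash
python3 -c "from h import *;st();go(mid+.02*un,Rs)"
```

```text
t 15.45 shift(tool, now) [0.0001 0.     0.0272] turn deg [-0.04  0.    0.05] shift(tool, after turn) [0.0001 0.     0.0272] F [ 0.1  0.  -0.2] w 0.0002 g 0.0 q [ 0.25  0.37 -0.55  0.48 -1.04 -0.97]
F n,ux,lat -0.13015750163550024 -0.1394453817282449 0.09954557205674824 M [ 1.65317917e+00 -6.91171459e-01  1.57126785e-03]
t 15.45 shift(tool, now) [0.0001 0.     0.0022] turn deg [-0.04  0.    0.05] shift(tool, after turn) [0.0001 0.     0.0022] F [ 0.1  0.  -0.2] w 0.0002 g 0.0 q [ 0.25  0.37 -0.55  0.48 -1.04 -0.97]
```

Call:
move_arm(
  rows="0 0 0 0 0 0.001 0;0 0 0 0 0 0 0;0 0 0 0 0 0 0",
)

```text
t: 15.82
eef_pos: [0.5242, -0.1936, 0.1239]
ee_rot: [-3.141, -0.524, -1.959]
force: [-0.1, 1.0, 1.4]
width: 0.0003
gripper_force: 0.9
```

Call:
move_arm(
  rows="0 0 0 0 0 0.0007 0;0 0 0 0 0 0 0;0 0 0 0 0 0 0",
)

```text
t: 16.2
eef_pos: [0.5242, -0.1936, 0.1238]
ee_rot: [-3.141, -0.523, -1.959]
force: [-2.2, 6.0, 6.7]
width: 0.0005
gripper_force: 4.2
```

```bash
python3 -c "from h import *;st();go(mid+.02*un,Rs)"
```

```text
t 16.2 shift(tool, now) [0.0001 0.0001 0.0262] turn deg [-0.07  0.01  0.05] shift(tool, after turn) [0.0001 0.0001 0.0262] F [-2.2  6.   6.7] w 0.0005 g 4.237514494434436 q [ 0.25  0.37 -0.55  0.49 -1.04 -0.97]
F n,ux,lat 8.161597093987751 -0.7357274568841135 -4.261525868573019 M [ 2.2449193   0.55174552 -0.81399291]
t 16.2 shift(tool, now) [0.0001 0.0001 0.0012] turn deg [-0.07  0.01  0.05] shift(tool, after turn) [0.0001 0.0001 0.0012] F [-2.2  6.   6.7] w 0.0005 g 4.237514494434436 q [ 0.25  0.37 -0.55  0.49 -1.04 -0.97]
```

Call:
move_arm(
  rows="0 0 0 0 0.0004 0 0;0 0 0 0 0 0 0",
)

```text
t: 16.45
eef_pos: [0.5242, -0.1936, 0.1239]
ee_rot: [-3.14, -0.523, -1.959]
force: [0.5, 2.8, 6.7]
width: 0.0003
gripper_force: 3.3
```

```bash
python3 -c "from h import *;st()"
```

```text
t 16.45 shift(tool, now) [0.0001 0.0001 0.0263] turn deg [-0.11  0.01  0.06] shift(tool, after turn) [0.0001 0.0001 0.0263] F [0.5 2.8 6.7] w 0.0003 g 3.3337990803102002 q [ 0.25  0.37 -0.55  0.49 -1.04 -0.97]
F n,ux,lat 7.18082684554 0.988827809747606 -0.5889214160020776 M [ 1.67615837 -0.13017672 -0.32939598]
```

Call:
move_arm(
  rows="0 0 0 0 0.0002 0.0003 0;0 0 0 0 0 0 0;0 0 0 0 0 0 0;0 0 0 0 0 0 0",
)

```text
t: 16.95
eef_pos: [0.5242, -0.1936, 0.1238]
ee_rot: [-3.14, -0.523, -1.959]
force: [-0.4, 5.5, 7.4]
width: 0.0006
gripper_force: 4.2
```

```bash
python3 -c "from h import *;st()"
```

```text
t 16.95 shift(tool, now) [0.0001 0.0001 0.0262] turn deg [-0.13  0.02  0.06] shift(tool, after turn) [0.0001 0.     0.0262] F [-0.4  5.5  7.4] w 0.0006 g 4.199717327896906 q [ 0.25  0.37 -0.55  0.49 -1.03 -0.97]
F n,ux,lat 8.890236108515552 -0.5816075046260138 -2.41542121572969 M [ 1.65252666  0.01149302 -0.41438058]
```

Call:
move_arm(
  rows="0 0 0 0 0.0003 0.0002 0;0 0 0 0 0 0 0;0 0 0 0 0 0 0;0 0 0 0 0 0 0;0 0 0 0 0 0 0;0 0 0 0 0 0 0;0 0 0 0 0 0 0;0 0 0 0 0 0 0",
)

```text
t: 17.95
eef_pos: [0.5242, -0.1936, 0.1238]
ee_rot: [-3.139, -0.523, -1.959]
force: [-0.8, 4.0, 7.4]
width: 0.0004
gripper_force: 4.3
```

```bash
python3 -c "from h import *;st()"
```

```text
t 17.95 shift(tool, now) [0.0001 0.0001 0.0262] turn deg [-0.16  0.02  0.05] shift(tool, after turn) [0.0001 0.     0.0262] F [-0.8  4.   7.4] w 0.0004 g 4.330143661013608 q [ 0.25  0.37 -0.55  0.49 -1.03 -0.97]
F n,ux,lat 8.081667048693069 0.7815688487888317 -2.2428989068047804 M [ 1.39355416 -0.19300444 -0.26036209]
```

Call:
move_arm(
  rows="0 0 0 0 0 0 0;0 0 0 0 0 0 0;0 0 0 0 0 0 0;0 0 0 0 0 0 0;0 0 0 0 0 0 0;0 0 0 0 0 0 0;0 0 0 0 0 0 0;0 0 0 0 0 0 0",
)

```text
t: 18.95
eef_pos: [0.5242, -0.1936, 0.1239]
ee_rot: [-3.139, -0.523, -1.959]
force: [-0.2, 3.8, 8.1]
width: 0.0003
gripper_force: 4.3
```

```bash
python3 -c "from h import *;st()"
```

```text
t 18.95 shift(tool, now) [0.0001 0.0001 0.0262] turn deg [-0.16  0.02  0.05] shift(tool, after turn) [0.0001 0.     0.0262] F [-0.2  3.8  8.1] w 0.0003 g 4.332007450198034 q [ 0.25  0.37 -0.55  0.49 -1.03 -0.97]
F n,ux,lat 8.718148996071752 1.1010578228916041 -1.605501694272874 M [ 1.38114866 -0.1835136  -0.26391354]
```

Call:
move_arm(
  rows="0 0 0 0 0.0002 0.0003 0;0 0 0 0 0 0 0;0 0 0 0 0 0 0;0 0 0 0 0 0 0;0 0 0 0 0 0 0;0 0 0 0 0 0 0;0 0 0 0 0 0 0;0 0 0 0 0 0 0",
)

```text
t: 19.95
eef_pos: [0.5242, -0.1936, 0.1238]
ee_rot: [-3.139, -0.523, -1.959]
force: [0.5, 4.8, 9.8]
width: 0.0004
gripper_force: 5.2
```

```bash
python3 -c "from h import *;st()"
```

```text
t 19.95 shift(tool, now) [0.0001 0.0001 0.0262] turn deg [-0.19  0.03  0.05] shift(tool, after turn) [0.0001 0.0001 0.0262] F [0.5 4.8 9.8] w 0.0004 g 5.165244660920507 q [ 0.25  0.37 -0.55  0.49 -1.03 -0.97]
F n,ux,lat 10.778377387746172 0.9008086659590013 -1.3334491782051285 M [ 1.40438696 -0.00842496 -0.28775369]
```

Call:
move_arm(
  rows="0 0 0 0 0 0 0;0 0 0 0 0 0 0;0 0 0 0 0 0 0;0 0 0 0 0 0 0;0 0 0 0 0 0 0;0 0 0 0 0 0 0;0 0 0 0 0 0 0;0 0 0 0 0 0 0",
)

```text
t: 20.95
eef_pos: [0.5242, -0.1936, 0.1238]
ee_rot: [-3.139, -0.523, -1.959]
force: [-0.3, 4.2, 9.9]
width: 0.0006
gripper_force: 5.2
```

```bash
python3 -c "from h import *;st()"
```

```text
t 20.95 shift(tool, now) [0.0001 0.0001 0.0262] turn deg [-0.19  0.03  0.05] shift(tool, after turn) [0.0001 0.     0.0262] F [-0.3  4.2  9.9] w 0.0006 g 5.163618420192506 q [ 0.25  0.37 -0.55  0.49 -1.03 -0.97]
F n,ux,lat 10.455333008532863 1.7092749280686839 -1.8797732268923286 M [ 1.36196405 -0.0520735  -0.32342345]
```

Steady at about 10.5 N. I'll hold three more seconds, check and hand in.

Call:
move_arm(
  rows="0 0 0 0 0 0 0;0 0 0 0 0 0 0;0 0 0 0 0 0 0;0 0 0 0 0 0 0;0 0 0 0 0 0 0;0 0 0 0 0 0 0;0 0 0 0 0 0 0;0 0 0 0 0 0 0",
)

```text
t: 21.95
eef_pos: [0.5242, -0.1936, 0.1238]
ee_rot: [-3.139, -0.523, -1.959]
force: [-0.3, 3.4, 9.4]
width: 0.0005
gripper_force: 5.2
```

Call:
move_arm(
  rows="0 0 0 0 0 0 0;0 0 0 0 0 0 0;0 0 0 0 0 0 0;0 0 0 0 0 0 0;0 0 0 0 0 0 0;0 0 0 0 0 0 0;0 0 0 0 0 0 0;0 0 0 0 0 0 0",
)

```text
t: 22.95
eef_pos: [0.5242, -0.1936, 0.1238]
ee_rot: [-3.139, -0.523, -1.959]
force: [0.7, 4.0, 9.6]
width: 0.0009
gripper_force: 5.2
```

Call:
move_arm(
  rows="0 0 0 0 0 0 0;0 0 0 0 0 0 0;0 0 0 0 0 0 0;0 0 0 0 0 0 0;0 0 0 0 0 0 0;0 0 0 0 0 0 0;0 0 0 0 0 0 0;0 0 0 0 0 0 0",
)

```text
t: 23.95
eef_pos: [0.5242, -0.1936, 0.1238]
ee_rot: [-3.139, -0.523, -1.959]
force: [-0.4, 4.9, 9.8]
width: 0.0005
gripper_force: 5.2
```

```bash
python3 - <<'E'
from h import *
st();p,D=grab('side','s4');p2,Dt=grab('top','t4')
for nm,q,d in(('side',p,D),('top',p2,Dt)):
    X=(cloud(nm,d)-low)@np.c_[ux,n,un]
    h=cv2.cvtColor(q,cv2.COLOR_BGR2HSV);m=(cv2.inRange(h,(100,80,15),(135,255,255))>0)&(abs(X[...,1])<.06)&(X[...,0]>-.06)&(X[...,0]<.17)&(X[...,2]>-.02)&(X[...,2]<.04)&(d>0)
    Y=X[m];print(nm,len(Y),np.percentile(Y,[1,5,50,95,99],axis=0).round(4).tolist())
ok=abs(D-np.load('pics/s3.npy'))
if arm.get_state()['force']@un>8: print(arm.job_done())
E
```

```text
t 23.95 shift(tool, now) [0.0001 0.0001 0.0262] turn deg [-0.19  0.03  0.05] shift(tool, after turn) [0.0001 0.0001 0.0262] F [-0.4  4.9  9.8] w 0.0005 g 5.164266452466109 q [ 0.25  0.37 -0.55  0.49 -1.03 -0.97]
F n,ux,lat 10.680823953432862 1.130683802182606 -2.1984199311168076 M [ 1.40196536 -0.055066   -0.28447543]
side 129 [[0.0085, -0.0347, 0.0028], [0.0281, -0.0339, 0.0036], [0.114, -0.0055, 0.0098], [0.1394, 0.0269, 0.0111], [0.1425, 0.0297, 0.0116]]
top 375 [[0.0613, -0.0286, 0.0056], [0.0655, -0.0267, 0.0077], [0.0957, 0.0009, 0.0123], [0.1306, 0.0278, 0.0167], [0.1345, 0.0298, 0.0181]]
the job is handed in; nothing more can be done
None
```

The blue board is on the stand, notched end up, plain end against the ledge and centred on the rails; I handed the job in at about 24 s with the closed fingertips still pressing its middle, at about 10.5 N (about 2 N of it sideways) over the last 4 s.

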